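# Lid the stamp box and snap its four clips, corner to opposite corner

### The arm

A 6-joint arm with a two-finger parallel gripper is mounted at the origin on a cart in front of the work surface, level with it; the furniture and walls round the work are solid. World frame = base frame: x ahead of the robot, y to its left, z up, the work surface at z = 0. Lengths are in mm, angles in rad, forces in N, time in s.
With the tool pointing down it reaches from about 350 to 775 mm from the base axis. Payload 7.3 kg.
Tool frame: the origin (TCP) lies at the very end of the fingers, on their centre line; the grasp point (between the pads) lies 19 mm behind it; z points along the fingers, y is the line along which they close (so a half turn about z gives the same grasp; the last joint's range is limited). The gripper opens to 92 mm and grips with 3 to 60 N. Pads are 19 mm wide; open, the fingers measure 130 mm over their backs; the gripper's body (75 mm by 190 mm) begins 47 mm behind the grasp point.
Start: joints at [-1.428, 0.342, 1.524, -0, 1.275, -0.146], TCP at [149.543, -503.271, 226.741] pointing down, gripper open.
Joint ranges: [-2.53, 2.53], [-0.77, 2.02], [0.04, 2.7], [-1, 4.14], [0.28, 2.66], [-3.11, 3.11]. Speed limits (rad/s): [2.57, 2.57, 3.14, 3.14, 3.14, 3.14].

### API

Orientations are given as [roll, pitch, yaw] about the fixed x, y, z axes, in that order (R = Rz(yaw) Ry(pitch) Rx(roll)).
In Python, from plant import get_obs, capture, close_job gives the robot as it stands. The module is installed in compiled form; this text tells all that it offers.
- The arm moves only by the shell command python3 -m handwheel 'ROWS'. ROWS is JSON, a list of rows, each a list of 3 entries, a list of its own where there are three numbers: the turn, a rotation vector about the tool's x, y, z in degrees, then the shift along the tool's x, y, z in m, then the opening, from 0 (shut) to 1 (fully open). A call has 1 to 12 rows; each row is the pose to reach, as a shift and turn from the pose commanded when the call began, along the tool's axes at that moment; what a row does not reach only later rows make up. A row lasts 1/10 s, in which the tool goes at most 50 mm and 8.59 degrees, less where a joint would pass 70% of its speed; a pose out of reach is approached as far as the arm can. A call with a gripper value outside its range is refused whole. The fingers move at their own pace and stop on an object; the grip force is fixed at half the most. Time passes only in rows, so rows that repeat a pose let the fingers close. It gives the time, the measured TCP pose, the force, the opening and the grip force at its end, in the units of the state.
- get_obs(): the state, without advancing time (a new reading comes with each control period).
- capture(name): name is "scene" or "top" or "wrist"; returns a dict with "image" (400x640x3 uint8, red, green, blue), "depth" (400x640 float32, mm along the optical axis (not along the pixel's ray), 0 where there is no reading), "fx", "fy", "cx", "cy" (pixels), "k1" (the pictures are not rectified: a ray, as slopes to the right and down, at radius r is drawn at 1 + k1 r^2 times it, then the intrinsics apply), "camera_from_world" (4x4, takes a point from world to camera coordinates). Camera axes: x right, y down, z forward; pixel columns grow to the right and rows downward; lengths in mm; the calibration is good to about 2 mm. A picture is of the moment at which its call begins.
- close_job(): hands the job in; it is judged then, once.
The state is a dict: "time": time; "joint_positions": joint angles; "dq": joint speeds; "tau": joint torques, N m; "tool_pos": TCP position; "tcp_rot": TCP orientation; "contact_force": force on the tool from outside, world axes, zero at the start; "moment": the same for the moment, N m; "grip_width": finger opening in mm; "finger_force": force on a finger pad.
Only numpy, scipy, OpenCV 4.12 (cv2) and the standard library are available. Lean on these libraries where they do the work, as an engineer would, in place of code of your own. Each camera call takes 0.05 s, during which the arm holds its last target. There are 200 camera calls.

### The job

Lift the blue lid by its knob off the grey tray and set it squarely on the blue stamp box so that it sits fully down on the rim, with all four orange clips still open. Then push the clips inward and down over the lid until each snaps shut, in opposite-corner order: one clip, then the one diagonally across, and only then the other two. Leave the jars and the tub where they stand.

Things in the scene. Friction and masses are not known exactly. Their poses are not given: they have to be found in the camera images.
- stamp_box: Blue open box, 130 (its x) x 170 (its y) x 72 mm high, walls 5 mm, fixed; two printing stamps lie in it below the rim. Origin: centre of its underside. Four orange clips are hinged beside the rim, two on each short end (+y and -y). Round the box they are clip1, clip2, clip3, clip4: clip1 and clip3 are diagonal opposites, as are clip2 and clip4.
- tray: Plain grey open tray, 124 mm (its x) by 164 mm (its y) by 50 mm high, fixed to the table, with no clips; the lid lies loose on its rim at the start. It may stand to the left or the right of the blue box. Origin: centre of its underside.
- lid_knob (a point): Centre (half-way up) of the black square knob of the loose blue lid, axes as the lid's. Knob 30 x 30 mm, 42 mm tall, sides parallel to the lid's edges. The lid plate's top is 21 mm below this point, its underside 29 mm below. With the lid seated on the box this point is 101 mm above the table, over the box's centre.
- lid: Loose blue lid, plate 134 (its x) x 174 (its y) x 8 mm, 0.3 to 0.45 kg; origin: centre of the plate's underside. A locating lip 112 x 150 mm reaches 6 mm below the plate and drops into the box's 120 x 160 mm mouth; turned half round it fits as well. At the start it lies on the tray.
- clip1 (a joint): Angle (rad) of the clip at the (-x, +y) corner of the blue box: 0 = fully open, leaning 0.28 rad outward from upright; grows as it swings inward; 1.85 = closed, lying flat on the seated lid. An over-centre spring (up to about 0.23 N m) drives it back open below 1.50 and snaps it closed beyond 1.50.
- clip1_hinge (a point): Hinge axis (parallel to the box's x) of clip1, at (-38, +95, 84) mm in the box's frame: 10 mm outside the end wall, 84 mm above the table.
- clip1_tip (a point): Free end of clip1: an orange flap 40 mm wide, 8 mm thick, this point 45 mm from its hinge axis, mid-thickness. Open it stands about 127 mm above the table; closed its upper face is 88 mm above the table.
- clip2 (a joint): Angle (rad) of the clip at the (+x, +y) corner of the blue box: 0 = fully open, leaning 0.28 rad outward from upright; grows as it swings inward; 1.85 = closed, lying flat on the seated lid. An over-centre spring (up to about 0.23 N m) drives it back open below 1.50 and snaps it closed beyond 1.50.
- clip2_hinge (a point): Hinge axis (parallel to the box's x) of clip2, at (+38, +95, 84) mm in the box's frame: 10 mm outside the end wall, 84 mm above the table.
- clip2_tip (a point): Free end of clip2: an orange flap 40 mm wide, 8 mm thick, this point 45 mm from its hinge axis, mid-thickness. Open it stands about 127 mm above the table; closed its upper face is 88 mm above the table.
- clip3 (a joint): Angle (rad) of the clip at the (+x, -y) corner of the blue box: 0 = fully open, leaning 0.28 rad outward from upright; grows as it swings inward; 1.85 = closed, lying flat on the seated lid. An over-centre spring (up to about 0.23 N m) drives it back open below 1.50 and snaps it closed beyond 1.50.
- clip3_hinge (a point): Hinge axis (parallel to the box's x) of clip3, at (+38, -95, 84) mm in the box's frame: 10 mm outside the end wall, 84 mm above the table.
- clip3_tip (a point): Free end of clip3: an orange flap 40 mm wide, 8 mm thick, this point 45 mm from its hinge axis, mid-thickness. Open it stands about 127 mm above the table; closed its upper face is 88 mm above the table.
- clip4 (a joint): Angle (rad) of the clip at the (-x, -y) corner of the blue box: 0 = fully open, leaning 0.28 rad outward from upright; grows as it swings inward; 1.85 = closed, lying flat on the seated lid. An over-centre spring (up to about 0.23 N m) drives it back open below 1.50 and snaps it closed beyond 1.50.
- clip4_hinge (a point): Hinge axis (parallel to the box's x) of clip4, at (-38, -95, 84) mm in the box's frame: 10 mm outside the end wall, 84 mm above the table.
- clip4_tip (a point): Free end of clip4: an orange flap 40 mm wide, 8 mm thick, this point 45 mm from its hinge axis, mid-thickness. Open it stands about 127 mm above the table; closed its upper face is 88 mm above the table.
- jar_orange_mid (a point): Bystander: orange-brown glass jar with a white screw lid, 52 mm across, 55 mm tall, to the left of the boxes; the point is its centre.
- jar_blue_mid (a point): Bystander: dark blue jar with a black screw lid, 56 mm across, 63 mm tall, behind the boxes; the point is its centre.
- tub_mid (a point): Bystander: white open plastic tub, 66 mm across, 50 mm tall, behind the boxes; the point is its centre.

How it is judged:
By the outcome, as a careful person would: the job done as asked, in the order asked, and still so for the second after the job is handed in, with the robot touching nothing.
It also fails if it takes over 66 s, if anything falls off the work surface, if the arm or the gripper's body presses on something with over 40 N, if the wrist force passes 120 N, or if a joint passes its speed limit or range.

## Working session

There is one attempt and no reset: what is moved stays moved. The work goes in short steps, Python scripts to look and compute and a shell command to move; the robot and the scene stay as the last step left them, time stands still between calls to the robot, and variables do not carry over. Pictures are saved under pics/ and viewed, at most 10 in all, crops included, and the job is handed in when it is done.

```bash
mkdir -p pics
cat > h.py <<'E'
import numpy as np, cv2
from plant import get_obs, capture
from scipy.spatial.transform import Rotation as R
def snap(n,f=None):
    c=capture(n)
    if f: cv2.imwrite(f'pics/{f}.png',cv2.cvtColor(c['image'],cv2.COLOR_RGB2BGR))
    return c
def rays(c,uv):
    K=np.array([[c['fx'],0,c['cx']],[0,c['fy'],c['cy']],[0,0,1.]])
    p=cv2.undistortPoints(np.asarray(uv,float).reshape(-1,1,2),K,np.array([c['k1'],0,0,0.])).reshape(-1,2)
    T=np.linalg.inv(c['camera_from_world'])
    d=np.c_[p,np.ones(len(p))]@T[:3,:3].T
    return T[:3,3],d
def onplane(c,uv,z):
    o,d=rays(c,uv); s=(z-o[2])/d[:,2]; return o+d*s[:,None]
def cloud(c):
    v,u=np.mgrid[:400,:640]; uv=np.c_[u.ravel(),v.ravel()]
    o,d=rays(c,uv); return (o+d*c['depth'].ravel()[:,None]).reshape(400,640,3)
E
python3 - <<'E'
from h import *
o=get_obs(); print({k:np.round(v,3).tolist() for k,v in o.items()})
for n in('scene','top'):
    c=snap(n,n+'0'); print(n,np.linalg.inv(c['camera_from_world'])[:3].round(3).tolist(),c['fx'],c['k1'])
E
```

```text
{'time': 0.0, 'joint_positions': [-1.428, 0.343, 1.525, -0.0, 1.275, -0.146], 'dq': [0.001, 0.001, -0.0, -0.0, -0.0, 0.0], 'tau': [0.0, -43.124, -24.422, 0.072, 0.056, -0.0], 'tool_pos': [149.471, -502.836, 226.023], 'tcp_rot': [-3.14, -0.0, 0.289], 'contact_force': [-0.427, 0.056, 0.851], 'moment': [-0.045, -0.03, -0.003], 'finger_force': 0.0, 'grip_width': 91.417}
scene [[-0.446, -0.505, 0.739, -332.367], [-0.895, 0.24, -0.376, 531.944], [0.012, -0.829, -0.559, 801.006]] 481.97877921888113 -0.09957617108491248
top [[-0.019, -0.995, 0.101, 504.854], [-1.0, 0.017, -0.015, 51.978], [0.013, -0.102, -0.995, 1027.667]] 379.02691798616894 -0.06801768384045515
```

View pics/top0.png

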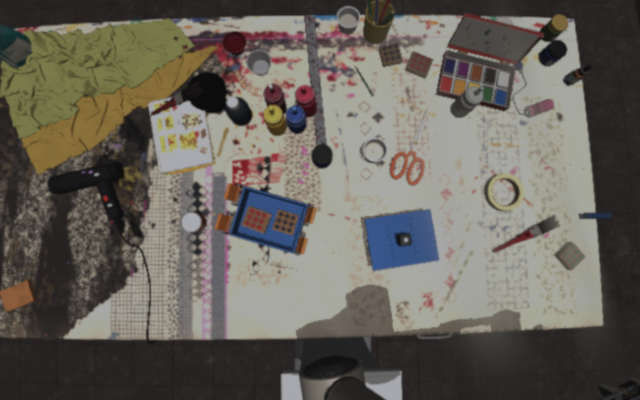

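View pics/scene0.png

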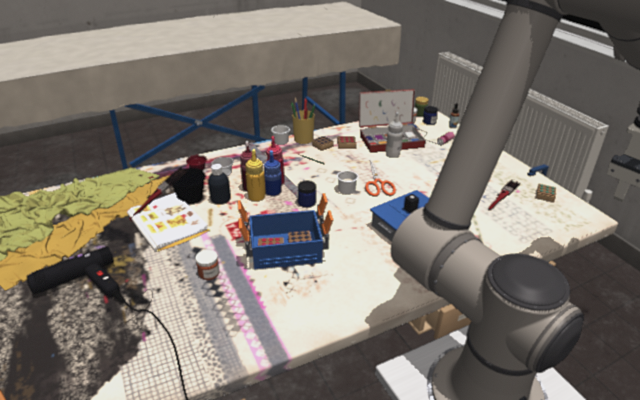

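Top view: the blue box with its orange clips is at about (270,217), the lid with its black knob at (402,240). The orange jar (191,222) is left of the box, and the blue jar (321,155) and tub (373,150) are behind. Scene view shows the same layout, with the clips open.

Run:
```python
from h import *
c=snap('top'); P=cloud(c); im=c['image']; hsv=cv2.cvtColor(im,cv2.COLOR_RGB2HSV)
blue=cv2.inRange(hsv,(100,110,50),(125,255,255))
n,l,s,ce=cv2.connectedComponentsWithStats(blue)
for i in range(1,n):
    if s[i,4]<150: continue
    print('blue',s[i],ce[i].round(1))
def rect(mask,z):
    uv=np.argwhere(mask)[:,::-1]
    w=onplane(c,uv,z)[:,:2].astype(np.float32)
    return cv2.minAreaRect(w)
# lid
ys=slice(195,285)
L=np.zeros_like(blue); L[195:285,350:450]=blue[195:285,350:450]; L=cv2.morphologyEx(L,cv2.MORPH_OPEN,np.ones((3,3)))
print('lid',rect(L,58), 'z',np.median(P[L>0],axis=0))
# box: high pts
R_=np.zeros(blue.shape,bool); R_[170:270,205:330]=1
B=(blue>0)&R_
B=cv2.morphologyEx(B.astype(np.uint8),cv2.MORPH_OPEN,np.ones((2,2)))>0
print('box',rect(B,72)); 
hz=P[...,2]; print('box blue z hist',np.histogram(hz[B],bins=range(0,140,10)))
org=(cv2.inRange(hsv,(5,150,90),(20,255,255))>0)&R_
n,l,s,ce=cv2.connectedComponentsWithStats(org.astype(np.uint8))
for i in range(1,n):
    if s[i,4]<20: continue
    q=P[l==i]; print('org',s[i],ce[i].round(1),'z',np.percentile(q[:,2],[5,50,95]).round(),'med',np.median(q,axis=0).round(1),'top',q[q[:,2]>q[:,2].max()-10].mean(0).round(1))
K=(hz>85)&(hz<115); K[:,:380]=0;K[:,430:]=0;K[:220]=0;K[260:]=0
print('knob',P[K].mean(0),K.sum(),rect(K,100))
for nme,(u,v,z) in dict(jo=(191,222,55),jb=(321,155,63),tub=(373,150,50)).items(): print(nme,onplane(c,[(u,v)],z).round())
cv2.imwrite('pics/crop1.png',cv2.resize(cv2.cvtColor(im[160:290,180:460],cv2.COLOR_RGB2BGR),None,fx=2.8,fy=2.8,interpolation=cv2.INTER_CUBIC))
```

```text
blue [287 106  18  22 299] [295.6 116.2]
blue [ 230  187   78   65 2097] [270.  219.2]
blue [ 365  211   72   59 3121] [400.2 239.5]
lid ((497.95159912109375, -156.57835388183594), (129.65599060058594, 169.56167602539062), 7.488473892211914) z [ 497.01762726 -152.50490686   57.35853453]
box ((552.3902587890625, 176.91873168945312), (168.60008239746094, 131.54664611816406), 73.03043365478516)
box blue z hist (array([1481,   26,   52,   30,   44,   75,  161,  199,    0,    0,    0,
          0,    0]), array([  0,  10,  20,  30,  40,  50,  60,  70,  80,  90, 100, 110, 120,
       130]))
org [225 184  15  17 165] [231.8 192.1] z [ 87. 112. 128.] med [619.8 263.4 111.7] top [ 504.9   52.  1027.7]
org [309 208   6  14  38] [311.7 214.6] z [117. 126. 128.] med [561.1  68.4 125.6] top [560.5  68.8 125.5]
org [216 214  14  17 163] [222.4 222.1] z [ 88. 111. 127.] med [547.3 286.  110.8] top [ 504.9   52.  1027.7]
org [300 239   6  14  38] [302.7 245.6] z [119. 126. 129.] med [488.1  90.9 126.1] top [486.9  91.2 125.8]
knob [ 496.96450624 -156.63236235   98.28384681] 157 ((497.1304931640625, -156.27096557617188), (29.98453140258789, 31.36067771911621), 7.400511741638184)
jo [[551. 382.  55.]]
jb [[719.  44.  63.]]
tub [[733. -94.  50.]]
```

View pics/crop1.png

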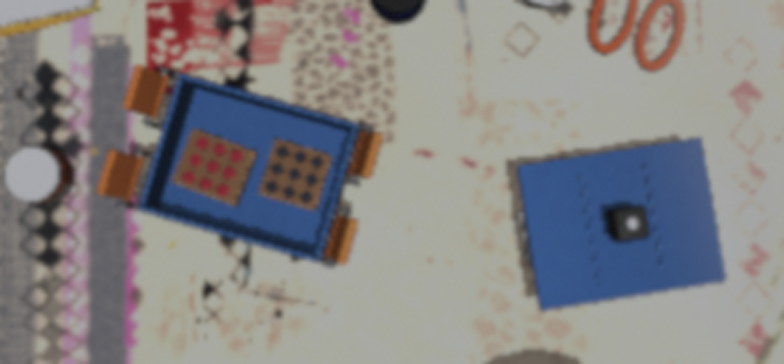

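Lid at about (497,-156.5), yaw 7.5°; box at about (552,177), yaw -17°. I'll move above the lid with tool yaw 97.5° and look with the wrist camera.

```bash
python3 -m handwheel '[[[0,0,-81],[0.432,-0.233,0],1],[[0,0,-81],[0.432,-0.233,0],1],[[0,0,-81],[0.432,-0.233,0],1],[[0,0,-81],[0.432,-0.233,0],1],[[0,0,-81],[0.432,-0.233,0],1],[[0,0,-81],[0.432,-0.233,0],1],[[0,0,-81],[0.432,-0.233,0],1],[[0,0,-81],[0.432,-0.233,0],1],[[0,0,-81],[0.432,-0.233,0],1],[[0,0,-81],[0.432,-0.233,0],1],[[0,0,-81],[0.432,-0.233,0],1],[[0,0,-81],[0.432,-0.233,0],1]]'
python3 - <<'E'
from h import *
o=get_obs(); print({k:np.round(o[k],3).tolist() for k in('time','tool_pos','tcp_rot','joint_positions')})
c=snap('wrist','w1'); print(np.linalg.inv(c['camera_from_world'])[:3].round(3).tolist(),c['fx'])
E
```

```text
time: 1.35
tool_pos: [497.3, -156.1, 226.2]
tcp_rot: [-3.14, -0.0, 1.704]
contact_force: [-0.6, 0.3, 0.2]
grip_width: 91.8
finger_force: 0.0
{'time': 1.35, 'tool_pos': [497.324, -156.128, 226.194], 'tcp_rot': [-3.14, -0.0, 1.704], 'joint_positions': [-0.451, 0.336, 1.534, -0.0, 1.272, -0.584]}
[[0.991, 0.127, 0.04, 486.244], [0.134, -0.942, -0.307, -72.09], [-0.001, 0.31, -0.951, 384.257]] 312.5894688401631
```

View pics/w1.png

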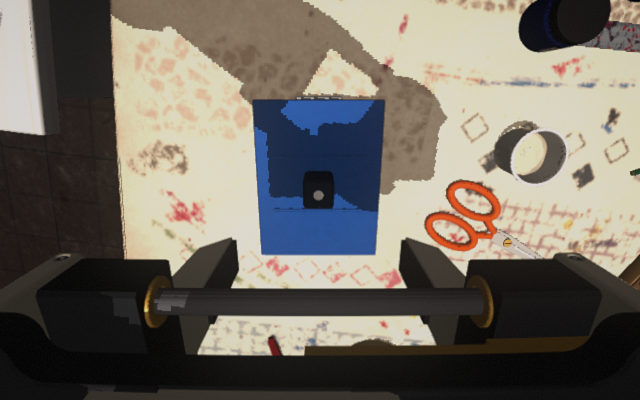

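The wrist view shows the lid (253–383, 99–255) with its knob at (318,190), between the fingers and clear. I'll measure the lid here by colour.

Run:
```python
from h import *
c=snap('wrist'); P=cloud(c); hsv=cv2.cvtColor(c['image'],cv2.COLOR_RGB2HSV)
b=cv2.inRange(hsv,(100,110,30),(125,255,255)); b[:90]=0;b[265:]=0;b[:,:230]=0;b[:,410:]=0
b=cv2.morphologyEx(b,cv2.MORPH_OPEN,np.ones((3,3)))
uv=np.argwhere(b)[:,::-1]
print(cv2.minAreaRect(onplane(c,uv,58)[:,:2].astype(np.float32)), np.median(P[b>0][:,2]))
K=(P[...,2]>92)&(P[...,2]<108); K[:160]=0;K[225:]=0;K[:,:290]=0;K[:,350:]=0
uv=np.argwhere(K)[:,::-1]
print(cv2.minAreaRect(onplane(c,uv,100)[:,:2].astype(np.float32)),np.median(P[K],axis=0))
```

```text
((497.15606689453125, -158.97958374023438), (131.94093322753906, 171.29042053222656), 7.616959571838379) 58.1367895770274
((497.4820251464844, -157.88589477539062), (28.87082290649414, 29.763288497924805), 7.605510234832764) [ 497.36719048 -157.80090631   99.77512287]
```

```bash
python3 -m handwheel '[[[0,0,0],[-0.0015,0,0.05],1],[[0,0,0],[-0.0015,0,0.09],1],[[0,0,0],[-0.0015,0,0.13],1],[[0,0,0],[-0.0015,0,0.15],1],[[0,0,0],[-0.0015,0,0.162],1],[[0,0,0],[-0.0015,0,0.162],1],[[0,0,0],[-0.0015,0,0.162],0.1],[[0,0,0],[-0.0015,0,0.162],0.1],[[0,0,0],[-0.0015,0,0.162],0.1],[[0,0,0],[-0.0015,0,0.162],0.1],[[0,0,0],[-0.0015,0,0.162],0.1],[[0,0,0],[-0.0015,0,0.162],0.1]]'
```

```text
time: 2.65
tool_pos: [497.6, -158.3, 64.9]
tcp_rot: [3.141, 0.0, 1.703]
contact_force: [0.1, -0.3, -0.1]
grip_width: 48.3
finger_force: 0.0
```

```bash
python3 -m handwheel '[[[0,0,0],[0,0,0],0.1],[[0,0,0],[0,0,0],0.1],[[0,0,0],[0,0,0],0.1],[[0,0,0],[0,0,0],0.1],[[0,0,0],[0,0,0],0.1],[[0,0,0],[0,0,-0.01],0.1],[[0,0,0],[0,0,-0.03],0.1],[[0,0,0],[0,0,-0.06],0.1],[[0,0,0],[0,0,-0.1],0.1],[[0,0,0],[0,0,-0.14],0.1],[[0,0,0],[0,0,-0.14],0.1],[[0,0,0],[0,0,-0.14],0.1]]'
```

```text
time: 3.85
tool_pos: [497.4, -158.3, 205.3]
tcp_rot: [3.141, 0.001, 1.702]
contact_force: [-0.1, -0.2, -3.8]
grip_width: 29.3
finger_force: 30.0
```

Run:
```python
from h import *
for n in('top','scene'):
    c=snap(n,n+'2'); P=cloud(c); hsv=cv2.cvtColor(c['image'],cv2.COLOR_RGB2HSV)
    blue=cv2.inRange(hsv,(98,90,25),(128,255,255))>0
    near=np.hypot(P[...,0]-553,P[...,1]-178)<125
    rim=(abs(P[...,2]-72)<5)&near&blue
    uv=np.argwhere(rim)[:,::-1]; w=onplane(c,uv,72)[:,:2].astype(np.float32)
    print(n,rim.sum(),cv2.minAreaRect(w))
    org=(cv2.inRange(hsv,(5,130,60),(22,255,255))>0)&near&(P[...,2]>85)&(P[...,2]<140)
    k,l,s,ce=cv2.connectedComponentsWithStats(org.astype(np.uint8))
    y=np.radians(-17); ex=np.array([np.cos(y),np.sin(y)]); ey=np.array([-np.sin(y),np.cos(y)])
    for i in range(1,k):
        if s[i,4]<25: continue
        q=P[l==i]; t=q[q[:,2]>121]; d=q[:,:2]-[553,178]
        print(ce[i].round(),s[i,4],'boxx mid',np.round(np.percentile(d@ex,[3,97]),1),'tip y',np.round(np.percentile((t[:,:2]-[553,178])@ey,[10,50,90]),1),len(t))
```

```text
top 375 ((554.6138916015625, 179.61669921875), (170.25062561035156, 129.44729614257812), 72.92778015136719)
[232. 192.] 176 boxx mid [22.1 56. ] tip y [105.1 107.4 110.5] 53
[310. 215.] 98 boxx mid [22.2 55.7] tip y [-105.8 -103.3 -100.8] 41
[222. 222.] 179 boxx mid [-54.3 -20.3] tip y [104.7 107.9 111.5] 56
[301. 245.] 97 boxx mid [-52.7 -20.6] tip y [-105.7 -103.3 -100.7] 38
scene 398 ((548.2296752929688, 184.2606201171875), (169.92755126953125, 136.8376007080078), 73.36417388916016)
[322. 204.] 102 boxx mid [16.5 50. ] tip y [-103.5 -100.4  -98.3] 26
[243. 222.] 218 boxx mid [-59.5  46.8] tip y [106.8 110.5 113.3] 67
[327. 222.] 127 boxx mid [-58.9 -22.8] tip y [-103.3 -100.5  -98.2] 34
```

```bash
python3 -m handwheel '[[[0,0,5],[0.02,0.003,-0.005],0.1],[[0,0,10],[0.05,0.008,-0.01],0.1],[[0,0,15],[0.09,0.014,-0.02],0.1],[[0,0,20],[0.13,0.02,-0.02],0.1],[[0,0,24.6],[0.15,0.023,-0.02],0.1],[[0,0,24.6],[0.16,0.024,-0.02],0.1],[[0,0,24.6],[0.16,0.024,-0.02],0.1],[[0,0,24.6],[0.16,0.024,-0.02],0.1],[[0,0,24.6],[0.16,0.024,-0.02],0.1]]'
python3 - <<'E'
from h import *
c=snap('wrist','w2'); P=cloud(c); hsv=cv2.cvtColor(c['image'],cv2.COLOR_RGB2HSV)
y=np.radians(-17.05); ex=np.array([np.cos(y),np.sin(y)]); ey=np.array([-np.sin(y),np.cos(y)]); C=[554.5,179.7]
org=(cv2.inRange(hsv,(5,130,60),(22,255,255))>0)&(P[...,2]>85)&(P[...,2]<140)
k,l,s,ce=cv2.connectedComponentsWithStats(org.astype(np.uint8))
for i in range(1,k):
    if s[i,4]<40: continue
    q=P[l==i]; d=q[:,:2]-C; t=d[q[:,2]>121]
    print(ce[i].round(),s[i,4],np.round(np.percentile(d@ex,[3,97]),1),'tip y',np.round(np.percentile(t@ey,[10,50,90]),1) if len(t) else '',np.percentile(q[:,2],[5,95]).round())
blue=cv2.inRange(hsv,(98,90,25),(128,255,255))>0
rim=blue&(abs(P[...,2]-72)<3)
d=P[rim][:,:2]-C; print('rim',rim.sum(),np.percentile(d@ex,[.5,99.5]).round(1),np.percentile(d@ey,[.5,99.5]).round(1))
E
```

```text
time: 4.85
tool_pos: [500.2, 2.2, 224.3]
tcp_rot: [-3.141, 0.001, 1.273]
contact_force: [0.7, 0.0, -2.9]
grip_width: 30.0
finger_force: 30.0
[276.  90.] 495 [-55.2 -18.4] tip y  [ 87. 111.]
[362.  90.] 499 [19.2 55.7] tip y  [ 87. 112.]
rim 1589 [-64.1 280. ] [-85.  -12.5]
```

View pics/w2.png

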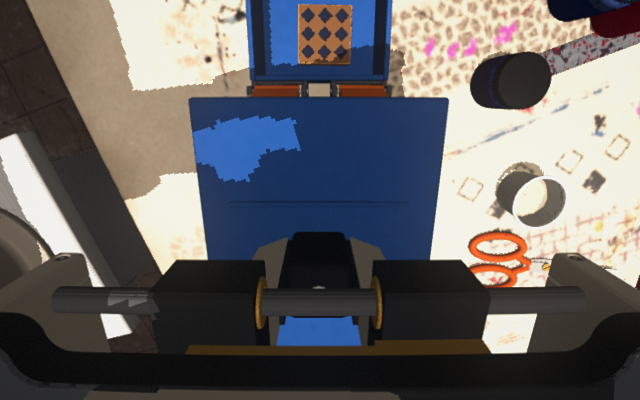

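Wrist view: clips at (276,90) and (362,90), box end edge at row 82, lid edge level at row 98 and parallel to it. This confirms the box centre (554.8,179.6), yaw -17°.

```bash
python3 -m handwheel '[[[0,0,0],[0.03,0,0],0.1],[[0,0,0],[0.07,0,0],0.1],[[0,0,0],[0.11,0,0],0.1],[[0,0,0],[0.15,0,0],0.1],[[0,0,0],[0.175,0,0],0.1],[[0,0,0],[0.1855,0,0],0.1],[[0,0,0],[0.1855,0,0.02],0.1],[[0,0,0],[0.1855,0,0.05],0.1],[[0,0,0],[0.1855,0,0.09],0.1],[[0,0,0],[0.1855,0,0.11],0.1],[[0,0,0],[0.1855,0,0.118],0.1],[[0,0,0],[0.1855,0,0.118],0.1]]'
python3 - <<'E'
from h import *
c=snap('scene','s3'); cv2.imwrite('pics/s3c.png',cv2.resize(cv2.cvtColor(c['image'][130:290,190:400],cv2.COLOR_RGB2BGR),None,fx=3.5,fy=3.5))
c=snap('wrist'); P=cloud(c); hsv=cv2.cvtColor(c['image'],cv2.COLOR_RGB2HSV)
y=np.radians(-17.05); ex=np.array([np.cos(y),np.sin(y)]); ey=np.array([-np.sin(y),np.cos(y)]); C=[554.8,179.6]
b=(cv2.inRange(hsv,(98,90,25),(128,255,255))>0)
lid=b&(abs(P[...,2]-93)<8)
d=P[lid][:,:2]-C; print('lid',lid.sum(),np.median(P[lid][:,2]),np.percentile(d@ex,[.5,99.5]).round(1),np.percentile(d@ey,[.5,99.5]).round(1))
q=P[lid]; A=np.c_[q[:,:2]-C,np.ones(len(q))]; print('slopes',np.linalg.lstsq(A,q[:,2],rcond=None)[0])
E
```

```text
time: 6.1
tool_pos: [554.5, 179.7, 106.0]
tcp_rot: [-3.14, 0.001, 1.272]
contact_force: [-1.2, -0.3, -3.0]
grip_width: 29.7
finger_force: 30.0
lid 27643 100.40436358875905 [-65.1  65.7] [-68.8  85.7]
slopes [ 3.91374452e-05 -1.07535778e-03  1.00375119e+02]
```

View pics/s3c.png

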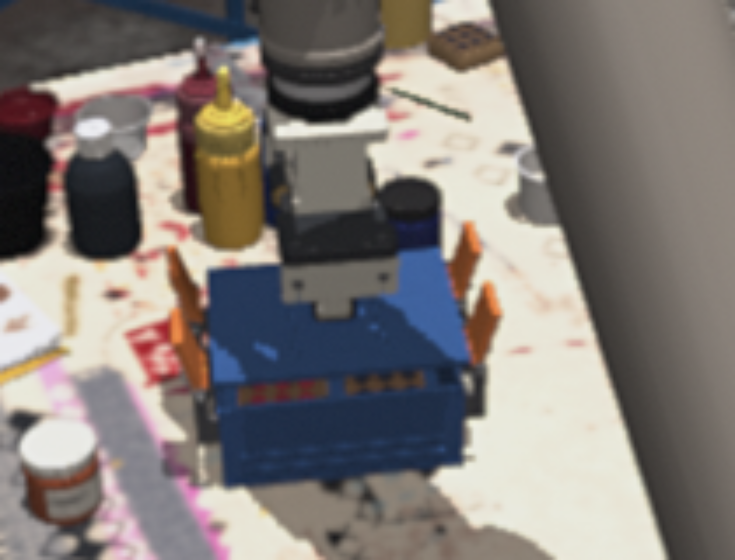

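The lid is level and centred over the box between the open clips. Lowering it now.

```bash
python3 -m handwheel '[[[0,0,0],[0.0005,0,0.005],0.1],[[0,0,0],[0.0005,0,0.01],0.1],[[0,0,0],[0.0005,0,0.014],0.1],[[0,0,0],[0.0005,0,0.017],0.1],[[0,0,0],[0.0005,0,0.019],0.1],[[0,0,0],[0.0005,0,0.0195],0.1],[[0,0,0],[0.0005,0,0.0195],0.1]]'
```

```text
time: 6.9
tool_pos: [554.8, 181.2, 87.1]
tcp_rot: [3.142, 0.0, 1.273]
contact_force: [-0.1, -0.1, -3.5]
grip_width: 29.6
finger_force: 30.0
```

```bash
python3 -m handwheel '[[[0,0,0],[0,0,0.001],0.1],[[0,0,0],[0,0,0.0015],0.1],[[0,0,0],[0,0,0.0015],0.1]]'; python3 -m handwheel '[[[0,0,0],[0,0,0],0.6],[[0,0,0],[0,0,0],0.6],[[0,0,0],[0,0,0],0.6],[[0,0,0],[0,0,0],0.6],[[0,0,0],[0,0,-0.03],0.6],[[0,0,0],[0,0,-0.07],0.5],[[0,0,0],[0,0,-0.1],0.4],[[0,0,0],[0,0,-0.12],0],[[0,0,0],[0,0,-0.12],0],[[0,0,0],[0,0,-0.12],0],[[0,0,0],[0,0,-0.12],0]]'
python3 - <<'E'
from h import *
y=np.radians(-17.05); ex=np.array([np.cos(y),np.sin(y)]); ey=np.array([-np.sin(y),np.cos(y)]); C=[554.8,179.6]
c=snap('wrist','w4'); P=cloud(c); hsv=cv2.cvtColor(c['image'],cv2.COLOR_RGB2HSV)
b=(cv2.inRange(hsv,(98,90,25),(128,255,255))>0)
lid=b&(abs(P[...,2]-80)<8)
d=P[lid][:,:2]-C; print('lid',lid.sum(),np.median(P[lid][:,2]),np.percentile(d@ex,[.3,99.7]).round(1),np.percentile(d@ey,[.3,99.7]).round(1))
q=P[lid]; A=np.c_[d@ex,d@ey,np.ones(len(q))]; print('slopes',np.linalg.lstsq(A,q[:,2],rcond=None)[0])
print(cv2.minAreaRect(q[:,:2].astype(np.float32)))
K=(P[...,2]>115)&(P[...,2]<127)&(np.hypot(P[...,0]-C[0],P[...,1]-C[1])<30); print('knob',(np.median(P[K],axis=0)),(P[K][:,:2].mean(0)-C)@np.c_[ex,ey])
E
```

```text
time: 7.2
tool_pos: [555.1, 181.3, 86.7]
tcp_rot: [3.141, -0.0, 1.273]
contact_force: [-1.7, -0.9, 6.2]
grip_width: 29.8
finger_force: 30.0
time: 8.3
tool_pos: [554.1, 181.0, 204.1]
tcp_rot: [-3.139, 0.001, 1.273]
contact_force: [0.6, -0.2, -0.5]
grip_width: 11.7
finger_force: 0.0
lid 20587 80.11848344302115 [-65.9 255.3] [-81.3  86.4]
slopes [-4.06369381e-03 -8.17556393e-04  8.01338689e+01]
((658.9253540039062, 172.6566162109375), (181.2227783203125, 362.8961181640625), 83.0378189086914)
knob [555.1632492  181.68412733 121.81319929] [-0.26658242  1.76772287]
```

View pics/w4.png

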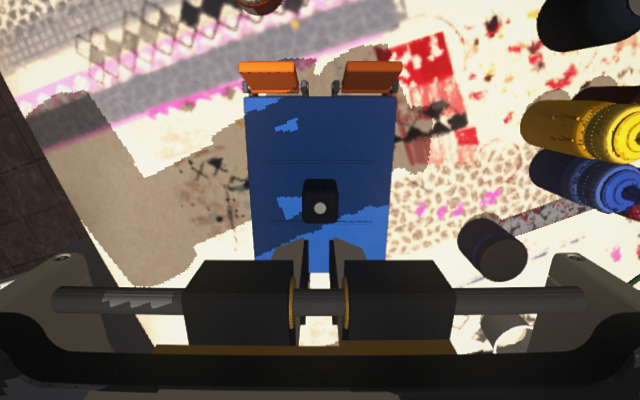

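The lid is seated: top at 80 mm, flat and square, with the knob at (319,200) and the far clips (268,78) and (373,78) still open. The tool's x axis runs along box y and its y axis along box x, so clip moves can be planned in the box frame. Starting with clip1.

```bash
python3 -m handwheel '[[[0,0,0],[0.049,-0.012,0],0],[[0,0,0],[0.098,-0.025,0],0],[[0,0,0],[0.14,-0.037,0],0],[[0,0,0],[0.149,-0.037,0],0],[[0,0,0],[0.149,-0.037,0.0],0],[[0,0,0],[0.149,-0.037,0.04],0],[[0,0,0],[0.149,-0.037,0.08],0],[[0,0,0],[0.149,-0.037,0.091],0],[[0,0,0],[0.149,-0.037,0.091],0],[[0,0,0],[0.149,-0.037,0.091],0]]'
cat >> h.py <<'E'
y=np.radians(-17.05); ex=np.array([np.cos(y),np.sin(y)]); ey=np.array([-np.sin(y),np.cos(y)]); C=np.array([554.8,179.6])
def box():
    o=get_obs(); p=np.array(o['tool_pos']); d=p[:2]-C; print('box xyz',round(d@ex,1),round(d@ey,1),round(p[2],1),'t',o['time'],'w',o['grip_width'])
E
python3 -c "
from h import *
box()"
```

```text
time: 9.35
tool_pos: [564.3, 334.1, 116.4]
tcp_rot: [3.14, -0.001, 1.272]
contact_force: [-0.7, 0.4, 0.4]
grip_width: 0.5
finger_force: 0.0
box xyz -36.2 150.5 116.4 t 9.35 w 0.5491214934412189
```

```bash
python3 -m handwheel '[[[0,0,0],[-0.02,-0.002,0],0],[[0,0,0],[-0.0325,-0.002,0.001],0],[[0,0,0],[-0.0405,-0.002,0],0],[[0,0,0],[-0.048,-0.002,0],0],[[0,0,0],[-0.056,-0.002,0.001],0],[[0,0,0],[-0.063,-0.002,0.005],0],[[0,0,0],[-0.0685,-0.002,0.0105],0],[[0,0,0],[-0.0725,-0.002,0.0175],0],[[0,0,0],[-0.074,-0.002,0.022],0],[[0,0,0],[-0.074,-0.002,0.022],0],[[0,0,0],[-0.074,-0.002,0.022],0]]'
python3 - <<'E'
from h import *
box()
c=snap('scene','s5'); cv2.imwrite('pics/s5c.png',cv2.resize(cv2.cvtColor(c['image'][130:290,190:400],cv2.COLOR_RGB2BGR),None,fx=3.5,fy=3.5))
E
```

```text
time: 10.45
tool_pos: [539.8, 264.4, 93.3]
tcp_rot: [3.141, -0.0, 1.273]
contact_force: [0.1, 0.8, -0.4]
grip_width: 0.4
finger_force: 0.0
box xyz -39.2 76.7 93.3 t 10.45 w 0.3583311373466505
```

View pics/s5c.png

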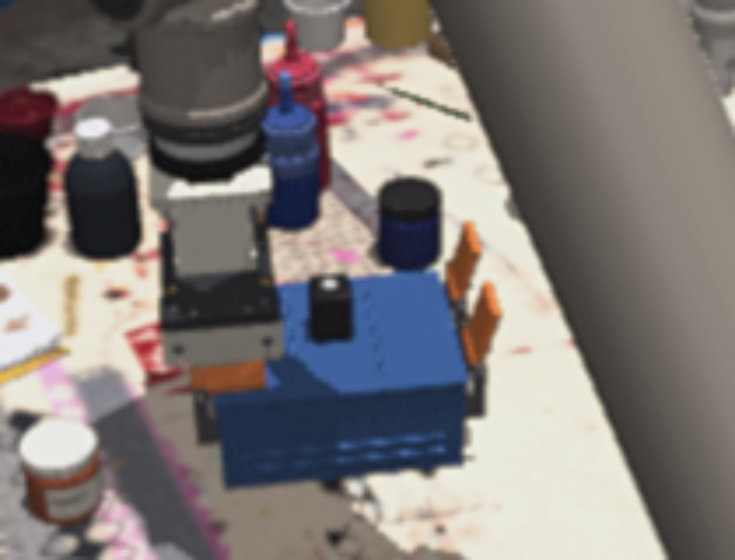

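The crop shows clip1 lying flat on the lid at (230,375), the far clips still upright, and the force near zero, so it has snapped. Next is clip3.

```bash
python3 -m handwheel '[[[0,0,0],[0,0,-0.04],0],[[0,0,0],[-0.01,0.004,-0.07],0],[[0,0,0],[-0.05,0.017,-0.07],0],[[0,0,0],[-0.095,0.034,-0.07],0],[[0,0,0],[-0.14,0.05,-0.07],0],[[0,0,0],[-0.185,0.066,-0.07],0],[[0,0,0],[-0.225,0.077,-0.07],0],[[0,0,0],[-0.227,0.077,-0.07],0],[[0,0,0],[-0.227,0.077,-0.07],0],[[0,0,0],[-0.227,0.077,-0.04],0],[[0,0,0],[-0.227,0.077,-0.02],0],[[0,0,0],[-0.227,0.077,-0.02],0]]'
python3 - <<'E'
from h import *
box()
c=snap('top'); P=cloud(c); hsv=cv2.cvtColor(c['image'],cv2.COLOR_RGB2HSV)
o=(cv2.inRange(hsv,(5,130,60),(22,255,255))>0)&(P[...,2]>75)&(P[...,2]<140)
k,l,s,ce=cv2.connectedComponentsWithStats(o.astype(np.uint8))
for i in range(1,k):
    if s[i,4]<25: continue
    q=np.median(P[l==i],axis=0); d=q[:2]-C; print(round(d@ex),round(d@ey),'z',np.percentile(P[l==i][:,2],[10,50,90]).round())
E
```

```text
time: 11.7
tool_pos: [544.8, 26.6, 110.3]
tcp_rot: [-3.136, 0.001, 1.275]
contact_force: [0.5, 0.3, 0.0]
grip_width: 0.6
finger_force: 0.0
box xyz 35.3 -149.2 110.3 t 11.7 w 0.6099871787034038
236 46 z [ 79.  87. 101.]
38 100 z [ 88. 111. 127.]
-40 74 z [86. 88. 90.]
```

```bash
python3 -m handwheel '[[[0,0,0],[0.019,0.001,0],0],[[0,0,0],[0.0315,0.001,0.001],0],[[0,0,0],[0.0395,0.001,0],0],[[0,0,0],[0.047,0.001,0],0],[[0,0,0],[0.055,0.001,0.001],0],[[0,0,0],[0.062,0.001,0.005],0],[[0,0,0],[0.0675,0.001,0.0105],0],[[0,0,0],[0.0715,0.001,0.0175],0],[[0,0,0],[0.073,0.001,0.022],0],[[0,0,0],[0.073,0.001,0.022],0],[[0,0,0],[0.073,0.001,0.022],0]]'; python3 -c "
from h import *
box()"
```

```text
time: 12.85
tool_pos: [568.8, 94.4, 90.5]
tcp_rot: [-3.141, 0.0, 1.273]
contact_force: [-0.7, -0.3, 0.5]
grip_width: 0.5
finger_force: 0.0
box xyz 38.3 -77.4 90.5 t 12.85 w 0.4737803889197466
```

```bash
python3 -m handwheel '[[[0,0,0],[0,0,-0.04],0],[[0,0,0],[0.01,0,-0.07],0],[[0,0,0],[0.05,0,-0.07],0],[[0,0,0],[0.095,0,-0.07],0],[[0,0,0],[0.14,0,-0.07],0],[[0,0,0],[0.185,0,-0.07],0],[[0,0,0],[0.225,0,-0.07],0],[[0,0,0],[0.2275,0,-0.07],0],[[0,0,0],[0.2275,0,-0.07],0],[[0,0,0],[0.2275,0,-0.04],0],[[0,0,0],[0.2275,0,-0.0225],0],[[0,0,0],[0.2275,0,-0.0225],0]]'
cat > clips.py <<'E'
from h import *
box()
c=snap('top'); P=cloud(c); hsv=cv2.cvtColor(c['image'],cv2.COLOR_RGB2HSV)
d=P[...,:2]-C
near=(abs(d@ex)<90)&(abs(d@ey)<130)
o=(cv2.inRange(hsv,(5,130,60),(22,255,255))>0)&(P[...,2]>75)&(P[...,2]<140)&near
k,l,s,ce=cv2.connectedComponentsWithStats(o.astype(np.uint8))
for i in range(1,k):
    if s[i,4]<25: continue
    q=np.median(P[l==i],axis=0); e=q[:2]-C; print(round(e@ex),round(e@ey),'z',np.percentile(P[l==i][:,2],[10,50,90]).round())
E
python3 clips.py
```

```text
time: 14.05
tool_pos: [634.1, 309.5, 110.3]
tcp_rot: [-3.137, 0.004, 1.272]
contact_force: [0.2, -0.7, 1.0]
grip_width: 0.4
finger_force: 0.0
box xyz 37.7 147.4 110.3 t 14.05 w 0.36714899438054827
38 100 z [ 89. 111. 127.]
38 -73 z [86. 88. 90.]
-39 73 z [86. 88. 90.]
-38 -99 z [ 88. 114. 127.]
```

Clip1 and clip3 lie flat (z 88), clip2 and clip4 stand open. Now clip2.

```bash
python3 -m handwheel '[[[0,0,0],[-0.018,0,0],0],[[0,0,0],[-0.0315,0,0.001],0],[[0,0,0],[-0.0395,0,0],0],[[0,0,0],[-0.047,0,0],0],[[0,0,0],[-0.055,0,0.001],0],[[0,0,0],[-0.062,0,0.005],0],[[0,0,0],[-0.0675,0,0.0105],0],[[0,0,0],[-0.0715,0,0.0175],0],[[0,0,0],[-0.073,0,0.022],0],[[0,0,0],[-0.073,0,0.022],0],[[0,0,0],[-0.073,0,0.022],0]]'; python3 -c "
from h import *
box()"
```

```text
time: 15.2
tool_pos: [614.4, 241.8, 91.6]
tcp_rot: [3.141, -0.0, 1.273]
contact_force: [0.5, -0.3, 1.3]
grip_width: 0.6
finger_force: 0.0
box xyz 38.7 77.0 91.6 t 15.2 w 0.6080576651619305
```

```bash
python3 -m handwheel '[[[0,0,0],[0,0,-0.04],0],[[0,0,0],[-0.01,-0.004,-0.07],0],[[0,0,0],[-0.05,-0.017,-0.07],0],[[0,0,0],[-0.095,-0.034,-0.07],0],[[0,0,0],[-0.14,-0.05,-0.07],0],[[0,0,0],[-0.185,-0.066,-0.07],0],[[0,0,0],[-0.225,-0.0765,-0.07],0],[[0,0,0],[-0.227,-0.0765,-0.07],0],[[0,0,0],[-0.227,-0.0765,-0.07],0],[[0,0,0],[-0.227,-0.0765,-0.04],0],[[0,0,0],[-0.227,-0.0765,-0.0215],0],[[0,0,0],[-0.227,-0.0765,-0.0215],0]]'; python3 clips.py
```

```text
time: 16.4
tool_pos: [473.8, 48.5, 110.7]
tcp_rot: [-3.137, 0.001, 1.274]
contact_force: [0.5, 0.2, 1.2]
grip_width: 0.8
finger_force: 0.0
box xyz -39.0 -149.1 110.7 t 16.4 w 0.7697930781389883
37 75 z [85. 88. 90.]
38 -73 z [86. 88. 90.]
-40 74 z [85. 88. 90.]
```

Three clips are closed; clip4 is hidden from the top camera by the arm. Now clip4, then retreat upward.

```bash
python3 -m handwheel '[[[0,0,0],[0.019,0.001,0],0],[[0,0,0],[0.0315,0.001,0.001],0],[[0,0,0],[0.0395,0.001,0],0],[[0,0,0],[0.047,0.001,0],0],[[0,0,0],[0.055,0.001,0.001],0],[[0,0,0],[0.062,0.001,0.005],0],[[0,0,0],[0.0675,0.001,0.0105],0],[[0,0,0],[0.0715,0.001,0.0175],0],[[0,0,0],[0.073,0.001,0.022],0],[[0,0,0],[0.073,0.001,0.022],0],[[0,0,0],[0.073,0.001,0.022],0]]'; python3 -m handwheel '[[[0,0,0],[0,0,-0.04],0],[[0,0,0],[0,0,-0.08],0],[[0,0,0],[-0.04,0,-0.12],0],[[0,0,0],[-0.08,0,-0.13],0],[[0,0,0],[-0.13,0,-0.13],0],[[0,0,0],[-0.17,0,-0.13],0],[[0,0,0],[-0.2,0,-0.13],0],[[0,0,0],[-0.2,0,-0.13],0],[[0,0,0],[-0.2,0,-0.13],0],[[0,0,0],[-0.2,0,-0.13],0]]'; python3 clips.py
python3 - <<'E'
from h import *
c=snap('top','t6'); P=cloud(c); hsv=cv2.cvtColor(c['image'],cv2.COLOR_RGB2HSV)
d=P[...,:2]-C; m=(cv2.inRange(hsv,(98,90,25),(128,255,255))>0)&(abs(d@ex)<80)&(abs(d@ey)<100)&(abs(P[...,2]-80)<6)
e=d[m]; print('lid',m.sum(),np.linalg.lstsq(np.c_[e@ex,e@ey,np.ones(len(e))],P[m][:,2],rcond=None)[0].round(4),np.percentile(e@ex,[.5,99.5]),np.percentile(e@ey,[.5,99.5]))
cv2.imwrite('pics/t6c.png',cv2.resize(cv2.cvtColor(c['image'][130:290,170:460],cv2.COLOR_RGB2BGR),None,fx=2.7,fy=2.7))
E
```

```text
time: 17.55
tool_pos: [496.7, 117.1, 90.5]
tcp_rot: [-3.141, 0.0, 1.273]
contact_force: [0.8, 0.7, 0.3]
grip_width: 0.5
finger_force: 0.0
time: 18.55
tool_pos: [438.5, -73.6, 220.8]
tcp_rot: [3.141, -0.0, 1.274]
contact_force: [-0.3, -0.6, 0.1]
grip_width: 0.4
finger_force: 0.0
box xyz -37.0 -276.2 220.8 t 18.55 w 0.3706457386537901
37 75 z [86. 88. 90.]
39 -73 z [86. 88. 90.]
-40 73 z [86. 88. 90.]
-38 -74 z [86. 88. 90.]
lid 2357 [7.00000e-04 8.00000e-04 7.94331e+01] [-65.20595753  64.9795997 ] [-84.03473933  84.65755728]
```

View pics/t6c.png

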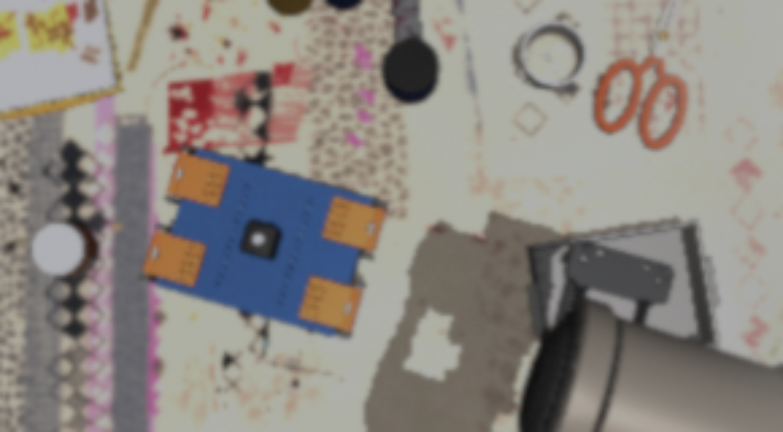

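All four clips lie flat on the seated lid, at (198,180), (175,258), (353,222) and (331,305) in the crop. The jars and the tub stand where they were, and the arm is clear.

```bash
python3 -c "
from plant import close_job
print(close_job())"
```

```text
the job is handed in; nothing more can be done
None
```

The lid sits fully down and square on the blue box, all four clips snapped shut in the order 1, 3, 2, 4, the jars and tub were left where they stood, and the job was handed in at about 18.6 s; no verdict came back.

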